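# Crank the decorating turntable round to the tower's doorway

### The job

Using the crank knob of the turntable that carries the tall stone tower, turn the tower round until its doorstep points at the turntable's brass pointer, then let go. Do not touch the tower itself, and leave the other turntable, with the low cottage, as it is.

Things in the scene. Friction and masses are not known exactly. Their poses are not given: they have to be found in the camera images.
- tower_stand: Grey base, 355 x 120 mm, of the turntable under the tower. Origin on the table under the vertical crank axis; +x runs along the base to the platter axis (x = 190 mm; platter dark steel, 150 mm across, top at 60 mm height) and the brass pointer (x = 276 mm, past the rim). Three crank turns turn the platter once, the same way round; either way allowed, no stops, stays where left. The cottage has an equal stand.
- tower_knob: Upright round wooden knob on the crank arm of the tower's turntable: diameter 26 mm, 48 mm tall. Origin: centre of its underside, 78 mm above the table; the steel arm below it has its top at 73 mm. It circles the crank axis at 50 mm radius and spins freely on its pin, so it can be led round with the gripper's heading unchanged. Leading it round takes 2 to 4 N.
- tower: The stone tower, the taller model: 70 x 70 mm, 80 mm cornice, 160 mm tall, terracotta top, 0.6 to 1 kg. Stands loose, centred within 5 mm on the platter and turns with it. Origin: centre of its underside; x axis out of the doorway, z up.
- tower_step (a point): Top of the tower's doorstep, 55 mm out from the tower's middle along its x axis. The step is a stone slab 36 mm wide, 12 mm high, sticking out 31 mm below the doorway. x axis out of the doorway, z up.
- cottage_step (a point): The same kind of doorstep on the low cottage (70 x 80 mm, 80 mm tall, gabled roof), which stands on the other, equal turntable. Point and axes as for the tower's step. To be left alone.
There are look-alikes about, which are no part of the job. Leave any green or purple look-alike of the tower alone.

How it is judged:
By the outcome, as a careful person would: the job done as asked, in the order asked, and still so for the second after the job is handed in, with the robot touching nothing.
It also fails if it takes over 51 s, if anything falls off the work surface, if the arm or the gripper's body presses on something with over 40 N, if the wrist force passes 120 N, or if a joint passes its speed limit or range.

### The arm

A 6-joint arm with a two-finger parallel gripper is mounted at the origin on the work surface. World frame = base frame: x ahead of the robot, y to its left, z up, the work surface at z = 0. Lengths are in m, angles in rad, forces in N, time in s.
With the tool pointing down it reaches from about 0.375 to 0.9 m from the base axis. Payload 3.1 kg.
Tool frame: the origin (TCP) lies midway between the tips of the shut fingers; the grasp point (between the pads) lies 19 mm behind it (ctrl.hold_point_z is the distance from the TCP to the grasp point, in m); z points along the fingers, y is the line along which they close (so a half turn about z gives the same grasp; the last joint's range is limited). The gripper opens to 87 mm and grips with 3 to 60 N. Pads are 19 mm wide; open, the fingers measure 117 mm over their backs; the gripper's body (75 mm by 190 mm) begins 51 mm behind the grasp point.
Start: joints at [-1.391, 0.527, 1.433, -0, 1.181, -0.178], TCP at [0.219, -0.585, 0.223] pointing down, gripper open.
Joint ranges: [-3.08, 3.08], [-0.75, 2.2], [0.22, 2.44], [-1.43, 4.57], [0, 2.65], [-2.85, 2.85]. Speed limits (rad/s): [2.79, 2.79, 3.14, 3.14, 3.14, 3.14].

### API

Orientations are given as a rotation vector (axis times angle).
In Python, from workcell import ctrl gives the robot as it stands. The module is installed in compiled form; this text tells all that it offers.
- The arm moves only by the shell command python3 -m pendant 'ROWS' [OPENING] [FORCE]. ROWS is JSON, one flat list of numbers, 6 for each row, row after row: the shift along the tool's x, y, z in m, then the turn, a rotation vector about the tool's x, y, z in rad. A call has 1 to 8 rows; each row is the pose to reach, as a shift and turn from the pose commanded when the call began, along the tool's axes at that moment; what a row does not reach only later rows make up. A row lasts 1/8 s, in which the tool goes at most 62.5 mm and 10.7 degrees, less where a joint would pass 70% of its speed; a pose out of reach is approached as far as the arm can. A call with a gripper value outside its range is refused whole. OPENING is the opening in per cent of the stroke, from 0 (shut) to 100 (fully open), set as the call begins (- or left out, the last holds). The fingers move at their own pace and stop on an object; FORCE is the grip in N (left out, the last holds). Time passes only in rows, so rows that repeat a pose let the fingers close. It gives the time, the measured TCP pose, the force, the opening and the grip force at its end, in the units of the state.
- ctrl.read_state(): the state, without advancing time (a new reading comes with each control period).
- ctrl.read_camera(name): name is "scene" or "top" or "wrist"; returns (picture, depth): 400x640x3 uint8, blue, green, red; 400x640 float32, m along the optical axis (not along the pixel's ray), 0 where there is no reading.
- ctrl.camera_model(name): a dict with "fx", "fy", "cx", "cy" (pixels), "xyz" and "orientation" of the camera in the world; the wrist camera has in their place "mount" (4x4, takes a point from camera to tool coordinates, whose origin is the TCP and whose axes are the flange's). Camera axes: x right, y up, looking along -z (the intrinsics and any distortion apply to the point x, -y, -z); pixel columns grow to the right and rows downward; lengths in m; the calibration is good to about 2 mm. A picture is of the moment at which its call begins: read the wrist's pose just before it. camera_model takes no time and is no camera call.
- ctrl.finish_job(): hands the job in; it is judged then, once.
Trained networks look in the newest picture that a camera, given by its name, has taken for a name from the list of things; names that differ only in an ending like _2 or _b are one class to them, and where a whole thing is asked for, a point or a joint stands for the part that bears it (a point fixed in the world has none). Each returns a list of dicts, best first, with "p" (0 to 1); they miss things now and then, are a little off and sometimes report something else, mostly with a low value. They report only what shows in the picture. A call takes as long as a camera call. They do not tell look-alikes from the thing itself.
- ctrl.look_for(query, camera): "uv" ([column, row] in pixels, amid what is visible of it).
- ctrl.spot_point(query, camera): "uv" ([column, row] in pixels: a listed point, or the origin of a listed thing).
The state is a dict: "t": time; "q": joint angles; "qvel": joint speeds; "joint_efforts": joint torques, N m; "tcp_pos": TCP position; "tcp_rot": TCP orientation; "contact_force": force on the tool from outside, world axes, zero at the start; "moment": the same for the moment, N m; "width": finger opening in m; "grip_force": force on a finger pad.
Only numpy, scipy, OpenCV 4.12 (cv2) and the standard library are available. Lean on these libraries where they do the work, as an engineer would, in place of code of your own. Each camera call takes 0.05 s, during which the arm holds its last target. There are 200 camera calls.

## Working session

There is one attempt and no reset: what is moved stays moved. The work goes in short steps, Python scripts to look and compute and a shell command to move; the robot and the scene stay as the last step left them, time stands still between calls to the robot, and variables do not carry over. Pictures are saved under pics/ and viewed, at most 10 in all, crops included, and the job is handed in when it is done.

```bash
mkdir -p pics
cat > h.py <<'E'
import numpy as np,cv2
from scipy.spatial.transform import Rotation as R
from workcell import ctrl
def cam(n):
    m=ctrl.camera_model(n)
    if 'mount' in m:
        s=ctrl.read_state();T=np.eye(4);T[:3,:3]=R.from_rotvec(s['tcp_rot']).as_matrix();T[:3,3]=s['tcp_pos'];return m,T@np.array(m['mount'])
    o=np.array(m['orientation'],float);T=np.eye(4)
    T[:3,:3]=o if o.shape==(3,3) else (R.from_rotvec(o) if o.size==3 else R.from_quat(o)).as_matrix()
    T[:3,3]=m['xyz'];return m,T
def ray(m,T,uv):
    d=np.array([(uv[0]-m['cx'])/m['fx'],-(uv[1]-m['cy'])/m['fy'],-1.]);return T[:3,3],T[:3,:3]@d
def atz(m,T,uv,z):
    o,d=ray(m,T,uv);return o+d*(z-o[2])/d[2]
def atd(m,T,uv,D):
    o,d=ray(m,T,uv);return o+d*D[int(uv[1]),int(uv[0])]
E
python3 - <<'E'
from h import *
for n in ('top','scene'):
    m,T=cam(n);print(n,m)
    p,D=ctrl.read_camera(n);cv2.imwrite(f'pics/{n}0.png',p);np.save(f'{n}0.npy',D)
    for q,z in (('tower_stand',0),('tower_knob',.078),('tower',.06),('tower_step',.072),('cottage_step',.072)):
        for r in ctrl.spot_point(q,n): print(n,q,np.round(r['uv'],1),round(r['p'],2),atz(m,T,r['uv'],z).round(3))
print(ctrl.read_state())
E
```

```text
top {'fx': 502.89187491682344, 'fy': 502.89187491682344, 'cx': 323.00883706518096, 'cy': 200.72822088330216, 'xyz': array([0.27648592, 0.00157302, 1.49440293]), 'orientation': array([ 0.06898789, -0.08266301, -1.59566397])}
top tower_stand [422.3 174.4] 0.96 [ 0.492 -0.314  0.   ]
top tower_knob [438.6 181.2] 0.57 [ 0.46  -0.343  0.078]
top tower [357.6 169.9] 0.77 [ 0.501 -0.115  0.06 ]
top tower [389.5 245.8] 0.75 [ 0.281 -0.198  0.06 ]
top tower [436.9 181.2] 0.65 [ 0.463 -0.342  0.06 ]
top tower_step [374.1 159.6] 0.95 [ 0.528 -0.162  0.072]
top tower_step [393.5 226.6] 0.63 [ 0.335 -0.21   0.072]
top cottage_step [185.1 213. ] 0.7 [0.389 0.378 0.072]
top cottage_step [422.1 176.3] 0.53 [ 0.476 -0.298  0.072]
scene {'fx': 468.5533212794102, 'fy': 468.5533212794102, 'cx': 320.13381591177813, 'cy': 197.7835778603577, 'xyz': array([ 0.89086626, -0.93286003,  0.88641884]), 'orientation': array([0.89249529, 0.22300977, 0.43063166])}
scene tower_stand [292.8 301.4] 0.6 [ 0.49  -0.307  0.   ]
scene tower_knob [271.3 284.9] 0.73 [ 0.458 -0.343  0.078]
scene tower [331.3 237.2] 0.77 [ 0.5
[... 332 characters left out ...]
9] 0.94 [0.394 0.372 0.072]
{'t': 0.6, 'q': array([-1.39152365e+00,  5.27450093e-01,  1.43269556e+00, -3.74024754e-06,
        1.18140578e+00, -1.78539355e-01]), 'qvel': array([-0.00098245, -0.00228067, -0.00036938, -0.00319012, -0.00212078,
       -0.00130467]), 'joint_efforts': array([-1.17827545e-03, -4.39744198e+01, -1.76890898e+01,  6.33096742e-02,
        5.06427081e-02, -1.67155753e-05]), 'tcp_pos': array([ 0.21889104, -0.58539488,  0.22258051]), 'tcp_rot': array([ 3.09140861e+00,  5.59051190e-01, -5.41158918e-06]), 'contact_force': array([-0.26322234,  0.31656891,  0.42145438]), 'moment': array([-0.04021771, -0.00511552, -0.03182114]), 'grip_force': 0.0, 'width': 0.08709110986338522}
```

Run:
```python
import cv2,numpy as np
a=cv2.imread('pics/top0.png')[90:290,280:500];b=cv2.imread('pics/scene0.png')[110:360,130:430]
a=cv2.resize(a,(396,360));b=cv2.resize(b,(400,333));c=np.zeros((360,800,3),np.uint8);c[:,:396]=a;c[:333,400:]=b
cv2.imwrite('pics/c0.png',c)
```

```text
(no output)
```

View pics/c0.png

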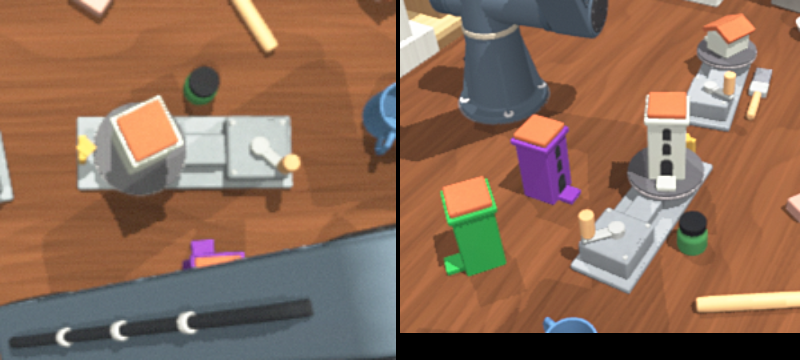

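View pics/scene0.png

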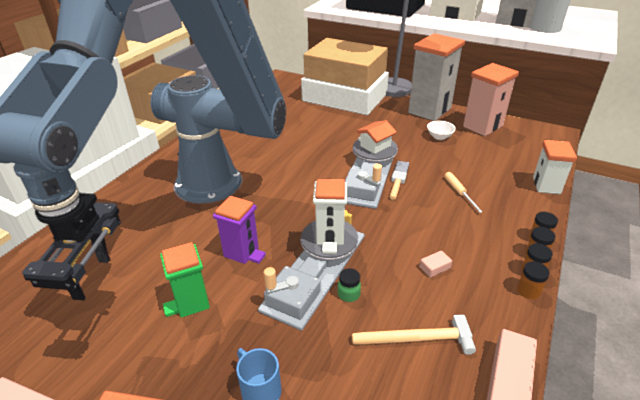

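View pics/top0.png

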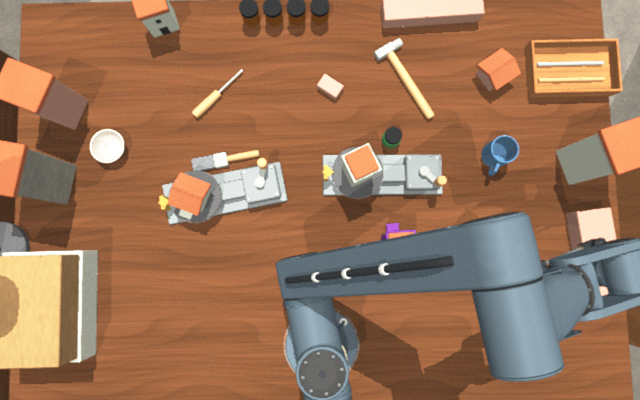

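The only turntable tower is the stone one, at scene (331,215) and top (360,165). The look-alikes are purple at scene (240,230), green at (185,280), and the grey and pink ones at the back, (436,75) and (490,100). The stone one fits because it is the only one on a platter. Its doorstep shows at scene (329,245) and its knob at (271,280). I'll go above it and confirm from close by.

```bash
cat >> h.py <<'E'
def delta(p,yaw):
    s=ctrl.read_state();A=R.from_rotvec(s['tcp_rot'])
    c,sn=np.cos(yaw),np.sin(yaw);B=R.from_matrix(np.array([[c,sn,0],[sn,-c,0],[0,0,-1.]]))
    print('t',s['t'],'delta',A.inv().apply(np.array(p)-s['tcp_pos']).round(4),(A.inv()*B).as_rotvec().round(4))
E
python3 - <<'E'
from h import *
print(ctrl.camera_model('wrist'))
delta([.475,-.30,.33],np.radians(88))
E
```

```text
{'fx': 287.6766319660094, 'fy': 287.6766319660094, 'cx': 317.0066722398097, 'cy': 202.1477875890992, 'mount': array([[-4.31811943e-04,  9.66973490e-01,  2.54876604e-01,
         6.86544687e-02],
       [ 9.99999475e-01,  1.80815774e-04,  1.00820418e-03,
        -3.97889161e-04],
       [ 9.28821001e-04,  2.54876905e-01, -9.66973061e-01,
        -1.62142601e-01],
       [ 0.00000000e+00,  0.00000000e+00,  0.00000000e+00,
         1.00000000e+00]])}
t 0.6 delta [ 0.3398 -0.1776 -0.1074] [ 0.      0.     -1.1781]
```

```bash
python3 -m pendant '[0,0,-0.06,0,0,-0.15, 0.06,-0.03,-0.107,0,0,-0.3, 0.11,-0.06,-0.107,0,0,-0.47, 0.16,-0.09,-0.107,0,0,-0.64, 0.22,-0.11,-0.107,0,0,-0.82, 0.27,-0.14,-0.107,0,0,-1.0, 0.33,-0.175,-0.107,0,0,-1.178, 0.37,-0.18,-0.107,0,0,-1.178]' && python3 -m pendant '[0,0,0,0,0,0,0,0,0,0,0,0]'
python3 - <<'E'
from h import *
m,T=cam('wrist');p,D=ctrl.read_camera('wrist');cv2.imwrite('pics/w1.png',p);np.save('w1.npy',D);np.save('w1T.npy',T)
for q,z in (('tower_stand',0),('tower_knob',.078),('tower',.06),('tower_step',.072)):
    for r in ctrl.spot_point(q,'wrist'): print(q,np.round(r['uv'],1),round(r['p'],2),atz(m,T,r['uv'],z).round(3))
E
```

```text
t: 1.6
tcp_pos: [0.5033, -0.2846, 0.33]
tcp_rot: [-2.257, -2.185, -0.0]
contact_force: [0.9, -1.0, -0.6]
width: 0.0865
grip_force: 0.0
t: 1.85
tcp_pos: [0.502, -0.2873, 0.3294]
tcp_rot: [-2.259, -2.182, 0.001]
contact_force: [0.7, -1.4, 0.4]
width: 0.0868
grip_force: 0.0
tower_stand [313.3 181.4] 0.87 [ 0.493 -0.309  0.   ]
tower_knob [284.1 209.5] 0.78 [ 0.45  -0.336  0.078]
tower [194.8 243. ] 0.93 [ 0.3   -0.392  0.06 ]
tower [186.4 133.3] 0.79 [ 0.312 -0.221  0.06 ]
tower [308.3  48.1] 0.59 [ 0.495 -0.114  0.06 ]
tower_step [209.6 131.6] 0.89 [ 0.351 -0.219  0.072]
tower_step [324.  88.] 0.78 [ 0.514 -0.167  0.072]
```

View pics/w1.png

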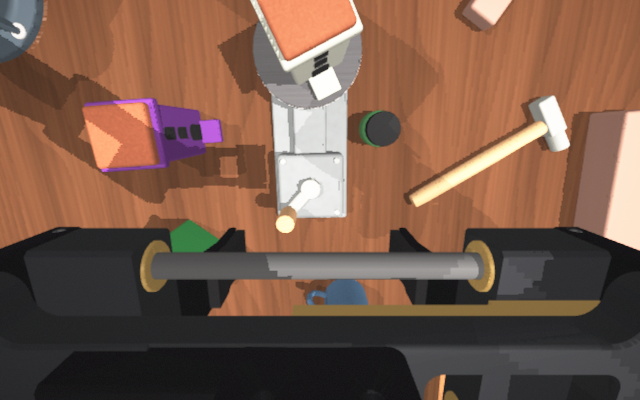

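The wrist picture shows the stone tower at (305,35), its step at (323,84), the crank hub at (311,187) and the wooden knob at (286,223). One enlarged crop will give exact pixels.

Run:
```python
import cv2
a=cv2.imread('pics/w1.png')[0:240,240:380];cv2.imwrite('pics/c1.png',cv2.resize(a,(350,600),interpolation=cv2.INTER_CUBIC))
```

```text
(no output)
```

View pics/c1.png

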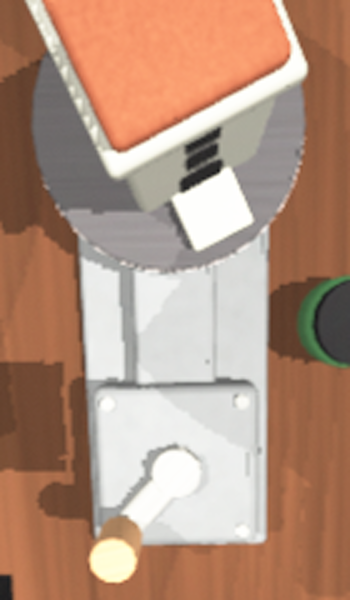

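Run:
```python
from h import *
m,_=cam('wrist');T=np.load('w1T.npy');D=np.load('w1.npy')
f=lambda x,y:(240+x/2.5,y/2.5)
P=lambda x,y,z:atz(m,T,f(x,y),z)[:2]
for n,x,y in(('hub',177,472),('knob',113,560),('platter',100,240),('step',212,210),('box',150,420),('base',100,300),('roof',200,50)):print(n,atd(m,T,f(x,y),D).round(4))
c=[P(*a,.072) for a in((172,205),(237,167),(254,214),(193,251))];print(np.round(c,4),'center',np.mean(c,0))
ang=lambda v:np.degrees(np.arctan2(v[1],v[0])).round(1)
print('step yaw',ang(c[2]-c[1]),ang(c[3]-c[0]),ang(c[1]-c[0])-90,ang(c[2]-c[3])-90)
print('cornice front',ang(P(305,75,.15)-P(115,178,.15))-90,'left',ang(P(115,178,.15)-P(30,0,.15)))
a,b,d=P(33,115,.06),P(305,120,.06),P(168,271,.06);print('rim',a,b,d,(a+b)/2)
print('base edges',ang(P(80,240,.012)-P(96,540,.012)),ang(P(268,240,.012)-P(267,543,.012)),ang(P(107,402,.06)-P(101,533,.06)),ang(P(241,401,.06)-P(241,530,.06)),ang(P(241,401,.06)-P(107,402,.06))+90)
# platter circle from depth
v,u=np.mgrid[0:130,230:390];o=np.stack([atd(m,T,(x,y),D) for x,y in zip(u.ravel(),v.ravel())])
k=np.abs(o[:,2]-.06)<.004;q=o[k];print(k.sum(),q.min(0),q.max(0))
```

```text
hub [ 0.4907 -0.3062  0.0757]
knob [ 0.4561 -0.3425  0.1259]
platter [ 0.4523 -0.1742  0.0612]
step [ 0.5156 -0.162   0.0713]
box [ 0.4753 -0.2771  0.0593]
base [ 0.4441 -0.2054  0.0134]
roof [ 0.5089 -0.132   0.221 ]
[[ 0.4939 -0.1587]
 [ 0.5296 -0.141 ]
 [ 0.5384 -0.1649]
 [ 0.5045 -0.1828]] center [ 0.51658699 -0.16185397]
step yaw -69.8 -66.2 -63.5 -62.2
cornice front -65.7 left -65.9
rim [ 0.42005597 -0.1088648 ] [ 0.56770509 -0.11657728] [ 0.48984685 -0.19208958] [ 0.49388053 -0.11272104]
base edges 89.0 89.3 83.6 89.0 88.4
3367 [ 0.41895721 -0.22469715  0.05604457] [ 0.60672272 -0.07817627  0.0639574 ]
```

Confirmed: the stone tower sits at yaw ≈ -66°. The stand is at yaw ≈ 89°, the hub at (0.491,-0.307) and the knob at (0.456,-0.3425). That means turning the platter +155°, so the crank about +464° counter-clockwise. Next is the descent onto the knob.

Run:
```python
from h import *
delta([.456,-.3425,.20],np.radians(89));delta([.456,-.3425,.085],np.radians(89))
```

```text
t 2.1 delta [-0.0559 -0.0435  0.1296] [-0.0002  0.     -0.0196]
t 2.1 delta [-0.0559 -0.0434  0.2446] [-0.0002  0.     -0.0196]
```

```bash
python3 -m pendant '[-0.028,-0.022,0.03,0,0,-0.02, -0.056,-0.0435,0.07,0,0,-0.02, -0.056,-0.0435,0.12,0,0,-0.02, -0.056,-0.0435,0.12,0,0,-0.02, -0.056,-0.0435,0.12,0,0,-0.02, -0.056,-0.0435,0.12,0,0,-0.02]' 65 20
python3 - <<'E'
from h import *
m,T=cam('wrist');p,D=ctrl.read_camera('wrist');cv2.imwrite('pics/w2.png',p)
for r in ctrl.look_for('tower_knob','wrist')[:2]:print(r)
for r in ctrl.spot_point('tower_knob','wrist')[:2]:print(r,atz(m,T,r['uv'],.078))
delta([.456,-.3425,.085],np.radians(89))
E
```

```text
t: 2.85
tcp_pos: [0.4583, -0.3426, 0.212]
tcp_rot: [2.234, 2.202, -0.0]
contact_force: [-0.0, 0.0, 0.0]
width: 0.057
grip_force: 0.0
{'uv': [316.0, 197.0], 'p': 0.57}
{'uv': [313.8, 189.0], 'p': 0.96} [ 0.45444438 -0.33698316  0.078     ]
t 3.0 delta [-0.0002 -0.0021  0.1262] [0.0022 0.0023 0.0031]
```

View pics/w2.png

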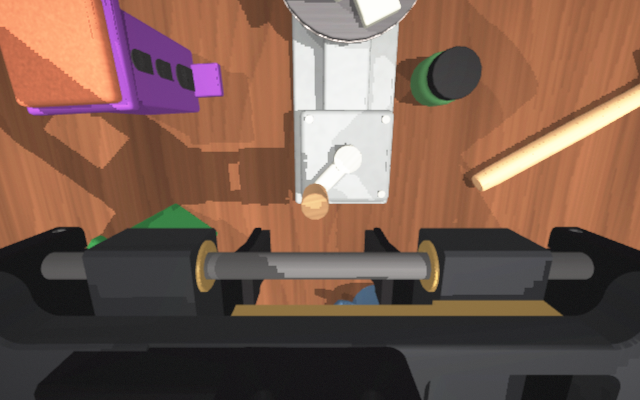

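The knob top is at (315,206), between the fingers, and the purple and green look-alikes stay clear of the gripper body. Next I descend and grip.

```bash
python3 -m pendant '[0,-0.002,0.04,0,0,0, 0,-0.002,0.08,0,0,0, 0,-0.002,0.11,0,0,0, 0,-0.002,0.125,0,0,0, 0,-0.002,0.125,0,0,0, 0,-0.002,0.125,0,0,0]'; python3 -m pendant '[0,0,0,0,0,0,0,0,0,0,0,0,0,0,0,0,0,0,0,0,0,0,0,0]' 0 20
python3 - <<'E'
from h import *
s=ctrl.read_state();A=R.from_rotvec(s['tcp_rot']);p=s['tcp_pos'];C=np.array([.4907,-.307])
print(p,s['width'],s['grip_force'],A.as_matrix().round(3).tolist())
a0=np.degrees(np.arctan2(*(p[:2]-C)[::-1]));r=np.hypot(*(p[:2]-C));print('start',a0,r)
C=p[:2]-.05*(p[:2]-C)/r
for i in range(1,9):
    t=np.radians(a0+15*i);print(i,A.inv().apply([*(C+.05*np.array([np.cos(t),np.sin(t)])-p[:2]),0]).round(4))
E
```

```text
t: 3.75
tcp_pos: [0.4558, -0.3424, 0.0858]
tcp_rot: [2.236, 2.203, -0.0]
contact_force: [0.2, -0.7, 0.4]
width: 0.0566
grip_force: 0.0
t: 4.25
tcp_pos: [0.4555, -0.3418, 0.0848]
tcp_rot: [2.238, 2.203, 0.001]
contact_force: [0.0, 1.9, 0.1]
width: 0.0255
grip_force: 20.0
[ 0.45548201 -0.34175832  0.08479818] 0.025463317435499653 20.018315190682188 [[0.015, 1.0, 0.001], [1.0, -0.015, -0.0], [-0.0, 0.001, -1.0]]
start -135.37637052499576 0.049481788135162415
1 [-0.0079  0.0104  0.    ]
2 [-0.0127  0.0225  0.    ]
3 [-0.0143  0.0355  0.    ]
4 [-0.0125  0.0484  0.0001]
5 [-0.0074  0.0604  0.0001]
6 [0.0006 0.0707 0.0001]
7 [0.011  0.0786 0.0001]
8 [0.0232 0.0835 0.0001]
```

```bash
python3 -m pendant '[-0.0045,0.005,0,0,0,0, -0.008,0.0105,0,0,0,0, -0.0127,0.0225,0,0,0,0, -0.0143,0.0355,0,0,0,0, -0.0125,0.0484,0,0,0,0, -0.0074,0.0604,0,0,0,0, 0.0006,0.0707,0,0,0,0, 0.0006,0.0707,0,0,0,0]'
python3 - <<'E'
from h import *
s=ctrl.read_state();A=R.from_rotvec(s['tcp_rot']);p=s['tcp_pos'];C=np.array([.4907,-.307])
print(p,s['width'],s['grip_force'],s['contact_force'],np.degrees(np.arctan2(*(p[:2]-C)[::-1])),np.hypot(*(p[:2]-C)))
ctrl.read_camera('wrist')
a0=-135.4+90;A=R.from_matrix([[0.015,1.0,0],[1.0,-0.015,0],[0,0,-1.]])
q=lambda t:A.inv().apply([.05*np.cos(np.radians(t)),.05*np.sin(np.radians(t)),0])
for b,n in((-45.4,8),(74.6,8),(194.6,9)):
    for i in range(1,n+1):print(b+15*i,(q(b+15*i)-q(b)).round(4))
E
```

```text
t: 5.25
tcp_pos: [0.5268, -0.3411, 0.0847]
tcp_rot: [-2.236, -2.206, -0.001]
contact_force: [-1.6, 2.7, 4.7]
width: 0.0258
grip_force: 20.0
[ 0.52683949 -0.34112069  0.08472313] 0.025779269590177765 20.000543222995475 [-1.56074702  2.73581556  4.70231503] -43.35415614137694 0.04970195392887964
-30.4 [0.0104 0.0079 0.    ]
-15.399999999999999 [0.0225 0.0128 0.    ]
-0.3999999999999986 [0.0355 0.0144 0.    ]
14.600000000000001 [0.0484 0.0126 0.    ]
29.6 [0.0604 0.0075 0.    ]
44.6 [ 0.0707 -0.0006  0.    ]
59.6 [ 0.0786 -0.011   0.    ]
74.6 [ 0.0835 -0.0231  0.    ]
89.6 [ 0.0016 -0.013   0.    ]
104.6 [-0.0002 -0.0259  0.    ]
119.6 [-0.0053 -0.0379  0.    ]
134.6 [-0.0133 -0.0482  0.    ]
149.6 [-0.0237 -0.0561  0.    ]
164.6 [-0.0358 -0.061   0.    ]
179.6 [-0.0488 -0.0626  0.    ]
194.6 [-0.0617 -0.0607  0.    ]
209.6 [-0.012   0.0051  0.    ]
224.6 [-0.0223  0.0131  0.    ]
239.6 [-0.0302  0.0235  0.    ]
254.6 [-0.0351  0.0356  0.    ]
269.6 [-0.0367  0.0486  0.    ]
284.6 [-0.0349  0.0615  0.    ]
299.6 [-0.0298  0.0735  0.    ]
314.6 [-0.0217  0.0838  0.    ]
329.6 [-0.0113  0.0917  0.    ]
```

```bash
python3 -m pendant '[0.0104,0.0079,0,0,0,0, 0.0225,0.0128,0,0,0,0, 0.0355,0.0144,0,0,0,0, 0.0484,0.0126,0,0,0,0, 0.0604,0.0075,0,0,0,0, 0.0707,-0.0006,0,0,0,0, 0.0786,-0.011,0,0,0,0, 0.0835,-0.0231,0,0,0,0]'; python3 -m pendant '[0.0016,-0.013,0,0,0,0, -0.0002,-0.0259,0,0,0,0, -0.0053,-0.0379,0,0,0,0, -0.0133,-0.0482,0,0,0,0, -0.0237,-0.0561,0,0,0,0, -0.0358,-0.061,0,0,0,0, -0.0488,-0.0626,0,0,0,0, -0.0617,-0.0607,0,0,0,0]'; python3 -m pendant '[-0.012,0.0051,0,0,0,0, -0.0223,0.0131,0,0,0,0, -0.0302,0.0235,0,0,0,0, -0.0351,0.0356,0,0,0,0, -0.0367,0.0486,0,0,0,0, -0.0349,0.0615,0,0,0,0, -0.0298,0.0735,0,0,0,0, -0.0217,0.0838,0,0,0,0]'; python3 -m pendant '[0,0,0,0,0,0,0,0,0,0,0,0]'
python3 - <<'E'
from h import *
s=ctrl.read_state();p=s['tcp_pos'];C=np.array([.4907,-.307]);print(np.degrees(np.arctan2(*(p[:2]-C)[::-1])),np.hypot(*(p[:2]-C)))
for n in('top','scene'):
    m,T=cam(n);a,D=ctrl.read_camera(n);cv2.imwrite(f'pics/{n}3.png',a);np.save(f'{n}3.npy',D)
    for q,z in (('tower',.06),('tower_step',.072),('tower_stand',0)):
        for r in ctrl.spot_point(q,n)[:2]: print(n,q,np.round(r['uv'],1),round(r['p'],2),atz(m,T,r['uv'],z).round(3))
a=cv2.resize(cv2.imread('pics/top3.png')[120:220,300:450],(600,400),interpolation=2)
cv2.imwrite('pics/c3.png',a)
E
```

```text
t: 6.3
tcp_pos: [0.5042, -0.258, 0.0848]
tcp_rot: [2.237, 2.203, 0.002]
contact_force: [0.3, -4.3, 1.7]
width: 0.0255
grip_force: 20.0
t: 7.3
tcp_pos: [0.4421, -0.319, 0.0847]
tcp_rot: [-2.239, -2.202, -0.003]
contact_force: [7.1, 4.4, 5.4]
width: 0.025
grip_force: 20.0
t: 8.3
tcp_pos: [0.5244, -0.3434, 0.0847]
tcp_rot: [-2.237, -2.204, 0.004]
contact_force: [-2.1, -0.5, 6.7]
width: 0.0256
grip_force: 20.0
t: 8.55
tcp_pos: [0.5253, -0.3425, 0.0847]
tcp_rot: [-2.237, -2.204, 0.001]
contact_force: [2.3, 1.0, 6.4]
width: 0.0255
grip_force: 20.0
-45.73041413539818 0.04957421680856766
top tower [388. 246.] 0.87 [ 0.281 -0.194  0.06 ]
top tower [460.8 247.6] 0.61 [ 0.271 -0.401  0.06 ]
top tower_step [393.2 227.2] 0.96 [ 0.333 -0.209  0.072]
top tower_step [474.4 257.8] 0.73 [ 0.241 -0.435  0.072]
scene tower [243.8 252. ] 0.97 [ 0.329 -0.267  0.06 ]
scene tower [193.7 303.2] 0.82 [ 0.321 -0.453  0.06 ]
scene tower_step [337.6 218.9] 0.93 [ 0.492 -0.06   0.072]
scene tower_step [256.4 253.6] 0.8 [ 0.368 -0.267  0.072]
scene tower_stand [294.4 303.8] 0.63 [ 0.497 -0.312  0.   ]
```

View pics/c3.png

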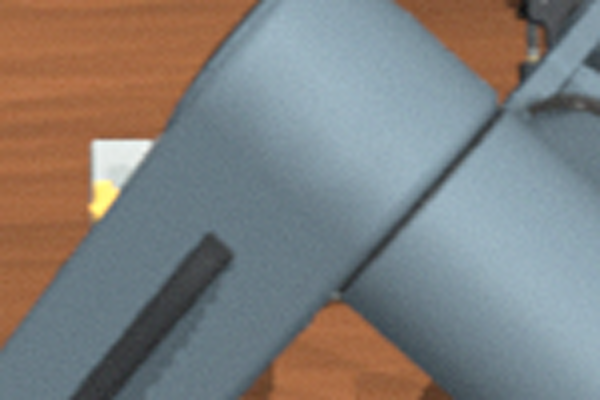

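The top view at (300,200) is blocked by the arm. I'll do the last 15°, release, rise and check from above.

```bash
python3 -m pendant '[0.005,0.0045,0,0,0,0, 0.0102,0.0077,0,0,0,0, 0.0102,0.0077,0,0,0,0, 0.0102,0.0077,0,0,0,0]'; python3 -m pendant '[0,0,0,0,0,0,0,0,0,0,0,0,0,0,0,0,0,0]' 65; python3 -m pendant '[0,0,-0.04,0,0,0,0,0,-0.09,0,0,0,0,0,-0.15,0,0,0,0,0,-0.21,0,0,0,0.02,-0.02,-0.27,0,0,0,0.06,-0.04,-0.31,0,0,0,0.1,-0.04,-0.33,0,0,0,0.1,-0.04,-0.33,0,0,0]';python3 -m pendant '[0,0,0,0,0,0,0,0,0,0,0,0]'
python3 - <<'E'
from h import *
m,T=cam('wrist');p,D=ctrl.read_camera('wrist');cv2.imwrite('pics/w4.png',p);np.save('w4.npy',D);np.save('w4T.npy',T)
for q,z in (('tower_stand',0),('tower_knob',.078),('tower',.06),('tower_step',.072)):
    for r in ctrl.spot_point(q,'wrist')[:3]: print(q,np.round(r['uv'],1),round(r['p'],2),atz(m,T,r['uv'],z).round(3))
a=p[0:240,230:400];cv2.imwrite('pics/c4.png',cv2.resize(a,(425,600),interpolation=2))
E
```

```text
t: 9.45
tcp_pos: [0.5331, -0.3329, 0.0847]
tcp_rot: [-2.238, -2.205, 0.001]
contact_force: [2.2, -1.0, 5.3]
width: 0.0256
grip_force: 20.0
t: 9.82
tcp_pos: [0.5324, -0.3314, 0.0836]
tcp_rot: [-2.236, -2.202, 0.001]
contact_force: [0.6, -0.6, -0.3]
width: 0.0479
grip_force: 0.0
t: 10.82
tcp_pos: [0.495, -0.2292, 0.417]
tcp_rot: [2.232, 2.206, 0.001]
contact_force: [-0.6, 0.4, -0.6]
width: 0.0565
grip_force: 0.0
t: 11.08
tcp_pos: [0.4947, -0.2321, 0.4129]
tcp_rot: [-2.237, -2.201, 0.001]
contact_force: [0.8, 0.5, 0.4]
width: 0.0566
grip_force: 0.0
tower_stand [320.3 199.4] 0.83 [ 0.498 -0.307  0.   ]
tower_knob [339.8 216.8] 0.75 [ 0.532 -0.32   0.078]
tower [312.6  98.5] 0.85 [ 0.487 -0.116  0.06 ]
tower [213.5 160.9] 0.69 [ 0.308 -0.218  0.06 ]
tower [218.1 248.7] 0.46 [ 0.298 -0.387  0.06 ]
tower_step [235.9 158.5] 0.69 [ 0.352 -0.213  0.072]
```

View pics/c4.png

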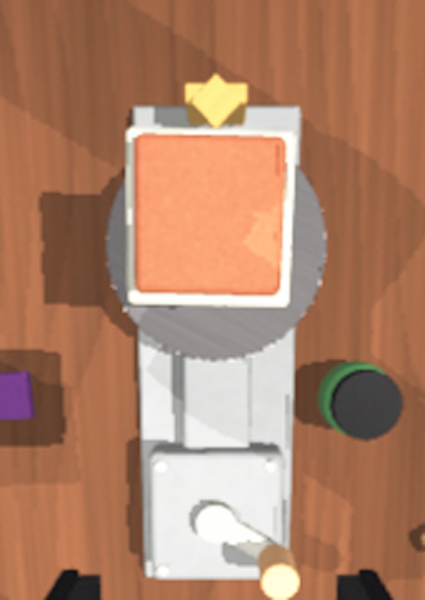

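Run:
```python
from h import *
m,_=cam('wrist');T=np.load('w4T.npy');D=np.load('w4.npy')
v,u=np.mgrid[20:235,260:360];o=np.stack([atd(m,T,(x,y),D) for x,y in zip(u.ravel(),v.ravel())])
for n,lo,hi in(('roof',.20,.24),('box',.05,.066)):
    k=(o[:,2]>lo)&(o[:,2]<hi)
    if n=='box':k&=(o[:,1]<-.24)
    r=cv2.minAreaRect(o[k][:,:2].astype(np.float32)*1000);print(n,k.sum(),np.median(o[k][:,2]),r)
f=lambda x,y:(230+x/2.5,y/2.5)
P=lambda x,y,z:atz(m,T,f(x,y),z)[:2]
ang=lambda v:np.degrees(np.arctan2(v[1],v[0])).round(1)
z=.218
print('cornice L,R,T,B',ang(P(128,128,z)-P(129,305,z)),ang(P(298,130,z)-P(289,305,z)),ang(P(298,130,z)-P(128,128,z))+90,ang(P(289,305,z)-P(129,305,z))+90)
z=.222
print('roof',ang(P(135,136,z)-P(135,293,z)),ang(P(285,136,z)-P(280,294,z)))
print('base L,R',ang(P(133,108,.013)-P(147,577,.013)),ang(P(300,108,.013)-P(288,577,.013)),'top',ang(P(300,108,.013)-P(133,108,.013))+90)
h,pt,c=P(213,522,.0757),P(217,100,.03),(P(106,245,.06)+P(327,245,.06))/2
print(h,pt,c,ang(pt-h),ang(c-h))
print('screws',ang(P(272,467,.06)-P(160,468,.06))+90,ang(P(160,468,.06)-P(162,570,.06)))
m,Ts=cam('scene');p,D=ctrl.read_camera('scene');cv2.imwrite('pics/s5.png',p)
print([(r['uv'],r['p']) for r in ctrl.spot_point('tower_step','scene')[:3]])
cv2.imwrite('pics/c5.png',cv2.resize(p[170:330,250:400],(562,600),interpolation=2))
```

```text
roof 4704 0.21968957969426747 ((491.15472412109375, -116.85679626464844), (80.2564697265625, 79.8387451171875), 87.55120849609375)
box 2286 0.05991391638151239 ((490.2667236328125, -305.69512939453125), (98.37371826171875, 99.82405090332031), 88.90585327148438)
cornice L,R,T,B 87.6 87.4 88.4 89.1
roof 87.4 88.4
base L,R 89.3 89.1 top 89.0
[ 0.48796554 -0.30527418] [ 0.49539493 -0.01873336] [ 0.49355678 -0.11503638] 88.5 88.3
screws 89.6 89.0
[([337.8, 218.6], 0.89), ([255.1, 253.9], 0.63), ([169.9, 306.4], 0.61)]
```

View pics/c5.png

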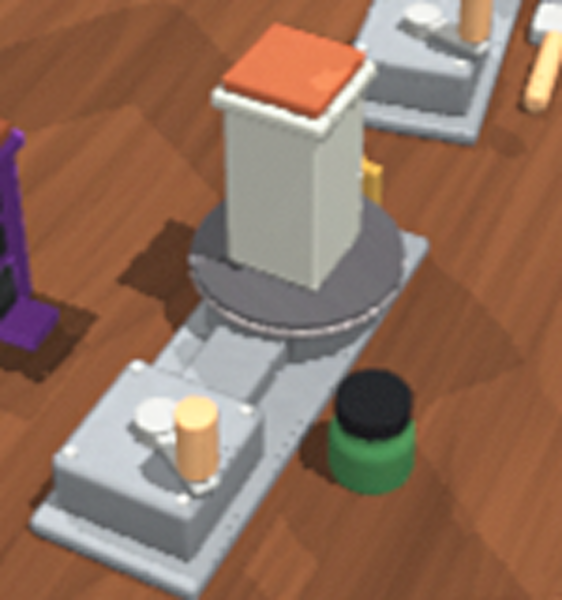

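The tower's yaw is about 88° against 89° for the stand, with its back square to the crank in the scene crop (290,170). The doorstep faces the brass pointer, the gripper is clear and the other turntable was not touched, so I'm handing in.

```bash
python3 -c "
from workcell import ctrl
print(ctrl.finish_job())"
```

```text
the job is handed in; nothing more can be done
None
```

The job is handed in, with no verdict returned: the tower was cranked about 155° round by its knob, its doorstep points at the brass pointer to within about 1°, the knob is released, and neither the tower nor the cottage turntable was touched.

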